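Load the dip stand: beaker in the drawer, drawer home, substrate rack on the balanced arm

TASK

Get the dip stand ready for a soak: stand the small beaker upright in the ring of the open drawer, then push the drawer fully home past its catch. Then hang the coupon rack on the spring-balanced arm: lay its cross-bar in the notches of the fork, follow the arm gently down as it sinks, and let go only once the arm carries the rack and is still, so that the rack hangs free inside the beaker. Never let the loaded arm drop or spring back, and leave the wash bottle, the amber bottle and the timer where they stand.

Things in the scene. Friction and masses are not known exactly. Their poses are not given: they have to be found in the camera images.
- dip_stand: Dip stand of grey and bare metal, fixed to the table: base plate 262 x 124 x 10 mm, drawer between two 44 mm high rails, and behind it a post (x = +182 mm, 217 mm high) carrying the arm. Origin on the table top straight below the fork's notches, which is also where the drawer's ring stands when home. x axis from the drawer front to the post, z up; the drawer opens to -x.
- drawer (a joint): How far the drawer is out, m: 0 fully home at its stop, 0.108 at most. About 1 N of friction. A spring roller catch resists from 15 mm out with up to about 5 N, is passed at 7 mm, then draws the drawer home and holds it; short of that the drawer stays out.
- recess (a point): Centre of the drawer's floor inside the grey locating ring in which the beaker stands (ring: 61 mm wide inside, flared to 69 mm at the mouth, 7 mm high); moves with the drawer, 22 mm above the table. The drawer's side walls (y = +-48 mm) are 18 mm higher than this floor, the stand's rails 22 mm. Axes as the dip stand.
- drawer_front (a point): Centre of the outer face of the drawer's front panel, 36 mm above the table, 70 mm on the -x side of the recess; axes as the dip stand. Panel 124 mm wide, 12 to 60 mm above the table; a pull lip 70 mm wide stands 9 mm proud of it, 50 to 58 mm above the table. Push it along the stand's +x.
- beaker: Small clear plastic beaker, 61 mm wide at the rim, about 54 mm at the foot, 82 mm high, 0.13 kg. Origin at the centre of its underside, z up. The spout lies on its y axis, so grip it from above across its x axis (about 57 mm wide 55 mm above the foot). Inside about 46 mm wide at the bottom, which is 3 mm thick.
- rack: Steel coupon rack 168 mm high, about 0.25 kg (0.2 to 0.3): a round cage 28 mm in diameter and 42 mm high with three glass coupons, above it a stem 8 mm thick, a cross-bar and a flat black grip. Origin at the centre of the cage's underside; z up along the stem; y along the cross-bar. It stands free on the table.
- rack_bar (a point): Middle of the rack's cross-bar (round steel bar 8 mm thick, 64 mm long along the rack's y), 100 mm above the rack's underside.
- rack_grip (a point): Where the rack is gripped: middle of the flat grip, 144 mm above the underside. The grip is 14 mm thick along the rack's y, 26 mm wide along its x and reaches from 118 to 168 mm above the underside.
- notch (a point): Where the bar's middle rests in the two white-lined notches of the fork; 205 mm above the table while unloaded. x to the post, bar along y. Prongs 8 mm thick, 20 mm apart, open to -x (ending 21 mm before this): the stem enters between them along +x, bar above, cage below. Notches flat for 9 mm, 45 degree flanks, 29 mm wide at the mouth; lips 6 mm above this point, prong undersides 17 mm below.
- fork: Aluminium fork on the arm's two 140 mm links, always level; origin on its lower pivot, 45 mm to +x of the notch; axes as the dip stand. Unloaded the arm rests at its upper stop, this pivot 205 mm above the table, 31 mm above the links' post pivot. The spring yields 0.042 N per mm; the rack's weight sinks the fork 46 to 69 mm, by its mass, and balances there. Halfway the arc leads it 3 mm to -x.
- wash_bottle: Wash bottle with a bent jet, 180 mm high, behind the work on the left; bystander. Origin at the underside.
- amber_bottle: Amber reagent bottle, 66 mm thick, 137 mm high, behind the work on the left; bystander. Origin at the underside.
- timer: White bench timer, 58 x 60 x 16 mm, behind the work on the right; bystander. Origin at the underside.

How it is judged:
On the way, in this order (a step that is already met when the one before it is completed fails the run):
1. the beaker stands upright in the ring of the open drawer, let go (horizontal distance between beaker and recess below 0.007 m and z of beaker in the frame of recess below 0.004 m and angle between beaker's own z axis and vertical below 0.08 rad and contact force between the fingers and beaker below 0.1 N and value of joint drawer above 0.03 m), for 0.2 s.
2. the drawer is fully home with the beaker in its ring (value of joint drawer below 0.003 m and horizontal distance between beaker and recess below 0.007 m and angle between beaker's own z axis and vertical below 0.08 rad), for 0.2 s.
3. the rack's bar lies in the notches and the arm has sunk under it and is still, the rack not yet let go (z of each of notch, notch in the frame of dip_stand below 0.177 m and linear speed of each of fork, fork below 0.015 m/s and distance between rack_bar and notch below 0.01 m and contact force between rack and fork above 0.8 N and contact force between the fingers and rack above 0.5 N), for 0.2 s.
At the end, for the whole second after the job is handed in: The drawer is home (under 3 mm out), the beaker stands upright in its ring (within 7 mm of its centre), the rack hangs upright by its bar in the fork's notches (within 8 mm), its underside at least 32 mm below the beaker's rim, not touching the beaker, and arm and rack are at rest (all of step 2 and z of beaker in the frame of recess below 0.004 m and distance between rack_bar and notch below 0.008 m and angle between rack's own z axis and vertical below 0.12 rad and contact force between rack and fork above 0.8 N and contact force between rack and beaker below 0.1 N and horizontal distance between rack and beaker below 0.014 m and z of rack in the frame of beaker between 0.004 and 0.05 m and angular speed of rack below 0.3 rad/s and linear speed of fork below 0.012 m/s).
It fails at once if the arm is let drop or springs back (the fork moves faster than 0.14 m/s) (linear speed of fork above 0.14 m/s).
It fails at once if the beaker is tipped by more than 30 degrees (angle between beaker's own z axis and vertical above 0.52 rad).
It fails at once if a bystander is pushed more than 30 mm (distance of any of wash_bottle, amber_bottle, timer from where it was at the start of the episode above 0.03 m).
It also fails if it takes over 72 s, if anything falls off the work surface, if the arm or the gripper's body presses on something with over 40 N, if the wrist force passes 120 N, or if a joint passes its speed limit or range.

ROBOT

A 6-joint arm with a two-finger parallel gripper is mounted at the origin on a cart in front of the work surface, level with it; the furniture and walls round the work are solid. World frame = base frame: x ahead of the robot, y to its left, z up, the work surface at z = 0. Lengths are in m, angles in rad, forces in N, time in s.
With the tool pointing down it reaches from about 0.25 to 0.725 m from the base axis. Payload 9.7 kg.
Tool frame: the origin (TCP) lies on the centre line of the jaws, within the pads' length; the fingertips stand r.tips_ahead ahead of it and the grasp point (between the pads) lies 11 mm behind it (r.tips_ahead is the distance from the TCP to the fingertips, in m); z points along the fingers, y is the line along which they close (so a half turn about z gives the same grasp; the last joint's range is limited). The gripper opens to 85 mm and grips with 20 to 120 N. Pads are 22 mm wide; open, the fingers measure 114 mm over their backs; the gripper's body (76 mm by 85 mm) begins 54 mm behind the grasp point. The pads swing forward as they close: fully open they stand 13 mm farther back than shut.
Start: joints at [-1.196, 0.087, 0.176, 1.66, 0, 1.571], TCP at [0.201, -0.512, 0.239] pointing down, gripper open.
Joint ranges: [-3.13, 3.13], [-0.85, 1.81], [-1.15, 1.24], [-2.2, 2.28], [-1.44, 1.52], [-3.14, 3.14]. Speed limits (rad/s): [2.22, 2.22, 2.57, 3.14, 3.14, 3.14].

INTERFACE

Orientations are given as [roll, pitch, yaw] about the fixed x, y, z axes, in that order (R = Rz(yaw) Ry(pitch) Rx(roll)).
In Python, from bench import r gives the robot as it stands.
- The arm moves only by the shell command python3 drive.py 'ROWS' [FORCE]. ROWS is rows parted by semicolons, their numbers by spaces, 1 to 5 of them, each of 7 numbers: the finger opening in m, then dx, dy, dz in m, then a rotation vector rx, ry, rz in rad; each row is the pose to reach, as a shift and turn from the pose commanded when the command began, along the tool's axes at that moment; what a row does not reach only later rows make up. A row lasts 1/12 s, in which the tool goes at most 0.0417 m and 0.125 rad, less where a joint would pass 70% of its speed; a pose out of reach is approached as far as the arm can. The fingers move at their own pace and stop on an object; FORCE is the grip in N (left out, the last holds). Time passes only in rows, so rows that do not move let the fingers close. It prints the time, the measured TCP pose, the force, the opening and the grip force at its end.
- r.get_obs(): the state, without advancing time (a new reading comes with each control period).
- r.camera(name): name is "scene" or "top"; returns a dict with "color" (384x512x3 uint8, red, green, blue), "z_map" (384x512 float32, m along the optical axis (not along the pixel's ray), 0 where there is no reading), "fx", "fy", "cx", "cy" (pixels), "k1" (the pictures are not rectified: a ray, as slopes to the right and down, at radius r is drawn at 1 + k1 r^2 times it, then the intrinsics apply), "camera_from_world" (4x4, takes a point from world to camera coordinates). Camera axes: x right, y down, z forward; pixel columns grow to the right and rows downward; lengths in m; the calibration is good to about 2 mm. A picture is of the moment at which its call begins.
- r.finish_job(): hands the job in; it is judged then, once.
The state is a dict: "clock": time; "joint_pos": joint angles; "qvel": joint speeds; "joint_efforts": joint torques, N m; "eef_pos": TCP position; "eef_rot": TCP orientation; "wrist_force": force on the tool from outside, world axes, zero at the start; "wrist_torque": the same for the moment, N m; "gripper_width": finger opening in m; "grasp_force": force on a finger pad.
Only numpy, scipy, OpenCV 4.12 (cv2) and the standard library are available. Lean on these libraries where they do the work, as an engineer would, in place of code of your own. Each camera call takes 0.05 s, during which the arm holds its last target. There are 200 camera calls.

## Working session

There is one attempt and no reset: what is moved stays moved. The work goes in short steps, Python scripts to look and compute and a shell command to move; the robot and the scene stay as the last step left them, time stands still between calls to the robot, and variables do not carry over. Pictures are saved under pics/ and viewed, at most 13 in all, crops included, and the job is handed in when it is done.

```bash
ls; mkdir -p pics; python3 - <<'E'
from bench import r
import cv2,numpy as np
o=r.get_obs(); print({k:np.round(v,3) for k,v in o.items()}, r.tips_ahead)
for n in("scene","top"):
    c=r.camera(n); cv2.imwrite(f"pics/{n}0.png",c["color"][:,:,::-1]); np.savez(f"pics/{n}0.npz",**c)
    print(n,c["fx"],c["fy"],c["cx"],c["cy"],c["k1"],np.round(c["camera_from_world"],3).tolist())
E
```

```text
bench.py
drive.py
pics
{'clock': np.float64(0.0), 'joint_pos': array([-1.196,  0.087,  0.175,  1.66 ,  0.   ,  1.571]), 'qvel': array([ 0.   , -0.   ,  0.   ,  0.   , -0.   ,  0.002]), 'joint_efforts': array([-1.0000e-03, -5.2038e+01,  4.6481e+01,  1.6000e-02, -0.0000e+00,
        0.0000e+00]), 'eef_pos': array([ 0.201, -0.512,  0.239]), 'eef_rot': array([-3.14 , -0.   ,  0.375]), 'wrist_force': array([-0.635,  0.363, -0.503]), 'wrist_torque': array([0.042, 0.029, 0.002]), 'grasp_force': np.float64(0.0), 'gripper_width': np.float64(0.086)} 0.008
scene 482.12641656033014 482.12641656033014 261.72061795644976 191.21048425520675 -0.000859738856488193 [[-0.745, -0.666, 0.016, 0.418], [-0.467, 0.505, -0.726, 0.425], [0.476, -0.548, -0.688, 0.917], [0.0, 0.0, 0.0, 1.0]]
top 403.77397452289676 403.77397452289676 255.82789584434227 190.10399029424983 -0.08017750725580289 [[-0.016, -1.0, -0.016, -0.056], [-0.991, 0.018, -0.133, 0.635], [0.133, 0.014, -0.991, 1.105], [0.0, 0.0, 0.0, 1.0]]
```
View pics/scene0.png

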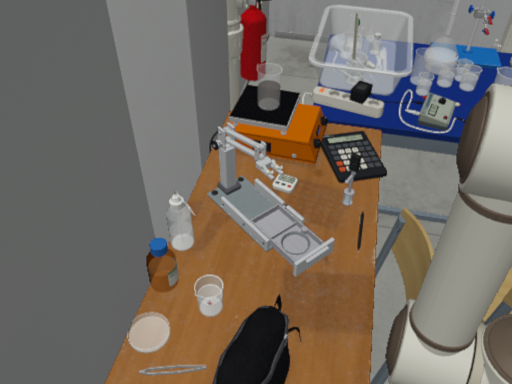

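View pics/top0.png

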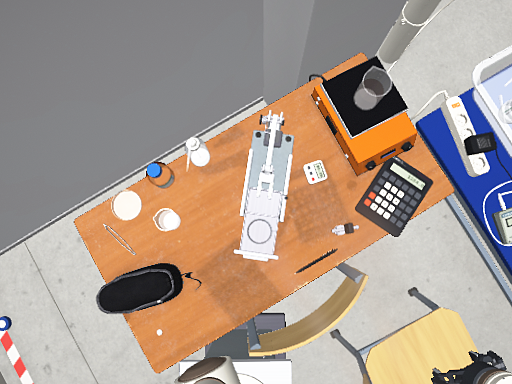

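The scene view shows the beaker at (209,295), the rack at (349,182), the drawer ring at (297,243) and the post at (228,165). In the top view the beaker is at (166,219), the rack at (345,229), the ring at (260,231) and the fork near (268,175).

```bash
cat > h.py <<'E'
import numpy as np, cv2
def load(n): return dict(np.load(f"pics/{n}.npz"))
def snap(n,tag):
    from bench import r
    c=r.camera(n); np.savez(f"pics/{n}{tag}.npz",**c); return c
def K(c): return np.array([[c["fx"],0,c["cx"]],[0,c["fy"],c["cy"]],[0,0,1]],float)
def ray(c,uv):
    uv=np.atleast_2d(np.array(uv,float)); d=np.array([float(c["k1"]),0,0,0,0])
    p=cv2.undistortPoints(uv[:,None],K(c),d)[:,0]; T=c["camera_from_world"]
    D=np.c_[p,np.ones(len(p))]@T[:3,:3]; return -T[:3,:3].T@T[:3,3],D
def onz(c,uv,z):
    o,D=ray(c,uv); return o+D*((z-o[2])/D[:,2])[:,None]
def dep(c,uv):
    o,D=ray(c,uv); uv=np.atleast_2d(uv); return o+D*c["z_map"][uv[:,1].astype(int),uv[:,0].astype(int)][:,None]
def proj(c,P):
    P=np.atleast_2d(np.array(P,float)); T=c["camera_from_world"]; rv=cv2.Rodrigues(T[:3,:3])[0]
    return cv2.projectPoints(P,rv,T[:3,3],K(c),np.array([float(c["k1"]),0,0,0,0]))[0][:,0]
def cloud(c):
    v,u=np.mgrid[0:384,0:512]; uv=np.c_[u.ravel(),v.ravel()]
    P=dep(c,uv); P[c["z_map"].ravel()==0]=np.nan; return P.reshape(384,512,3)
def crop(c,x0,y0,x1,y1,s,fn):
    cv2.imwrite(fn,cv2.resize(c["color"][y0:y1,x0:x1,::-1],None,fx=s,fy=s,interpolation=cv2.INTER_CUBIC))
E
python3 - <<'E'
from h import *
t=load("top0"); s=load("scene0")
a=t["color"][100:270,150:360]; a=cv2.resize(a[:,:,::-1],(735,595),interpolation=cv2.INTER_CUBIC); cv2.imwrite("pics/tc.png",a)
a=s["color"][115:325,185:385]; a=cv2.resize(a[:,:,::-1],None,fx=2.85,fy=2.85,interpolation=cv2.INTER_CUBIC); cv2.imwrite("pics/sc.png",a)
for n,c in(("top",t),("scene",s)):
    C=cloud(c)
    m=(C[...,2]>.012)&(C[...,0]>.2)&(C[...,0]<.95)&(abs(C[...,1])<.55)
    k,l,st,ce=cv2.connectedComponentsWithStats(m.astype(np.uint8))
    for i in range(1,k):
        if st[i,4]>30:
            P=C[l==i]; print(n,st[i],np.round(np.median(P,0),3),np.round(P.min(0),3),np.round(P.max(0),3))
E
```

```text
top [    0     0   123   133 10269] [0.905 0.416 0.293] [0.824 0.333 0.012] [0.95  0.55  0.546]
top [  311    66   113   171 10484] [ 0.775 -0.4    0.084] [ 0.496 -0.55   0.012] [ 0.95  -0.237  0.252]
top [ 233  110   60  151 4179] [ 0.598 -0.093  0.027] [ 0.438 -0.177  0.012] [ 0.818 -0.002  0.25 ]
top [185 138  25  34 538] [0.73  0.09  0.116] [0.67  0.069 0.012] [0.771 0.123 0.182]
top [303 161  24  23 345] [ 0.687 -0.241  0.015] [ 0.655 -0.273  0.012] [ 0.721 -0.206  0.021]
top [146 162  29  27 578] [0.671 0.191 0.096] [0.647 0.17  0.012] [0.711 0.236 0.142]
top [153 209  28  21 439] [0.553 0.184 0.05 ] [0.526 0.151 0.012] [0.581 0.215 0.088]
top [332 222  28  12 199] [ 0.518 -0.299  0.106] [ 0.505 -0.341  0.016] [ 0.532 -0.268  0.173]
top [  96  263   97   51 3078] [0.372 0.23  0.144] [0.299 0.112 0.012] [0.431 0.352 0.164]
top [290 276  78  71 594] [ 0.264 -0.277  0.028] [ 0.2   -0.38   0.012] [ 0.385 -0.155  0.039]
top [ 446  351   66   33 1083] [ 0.231 -0.49   0.401] [ 0.2   -0.55   0.243] [ 0.244 -0.466  0.475]
top [208 356  24   9 150] [0.202 0.025 0.17 ] [ 0.2   -0.002  0.1
[... 356 characters left out ...]
-0.077  0.027] [ 0.434 -0.171  0.012] [ 0.758 -0.     0.063]
scene [ 166  191   29   58 1177] [0.725 0.11  0.097] [0.666 0.075 0.012] [0.766 0.13  0.182]
scene [403 208  31  60 398] [ 0.291 -0.307  0.024] [ 0.24  -0.377  0.012] [ 0.385 -0.234  0.037]
scene [ 146  238   32   54 1306] [0.663 0.217 0.088] [0.645 0.175 0.012] [0.709 0.241 0.14 ]
scene [194 275  29  41 957] [0.55  0.183 0.051] [0.52  0.152 0.012] [0.582 0.217 0.084]
scene [ 212  294   80   90 4511] [0.355 0.243 0.148] [0.308 0.107 0.012] [0.422 0.337 0.163]
scene [144 312  25  13  42] [0.619 0.279 0.015] [0.579 0.273 0.012] [0.639 0.299 0.02 ]
scene [127 315  42  36 115] [0.577 0.337 0.014] [0.554 0.291 0.012] [0.644 0.361 0.02 ]
```

View pics/tc.png

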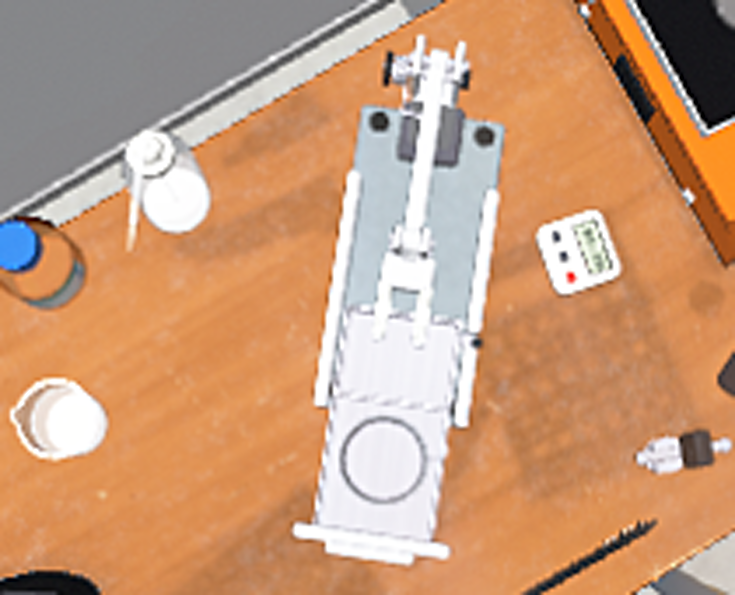

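View pics/sc.png

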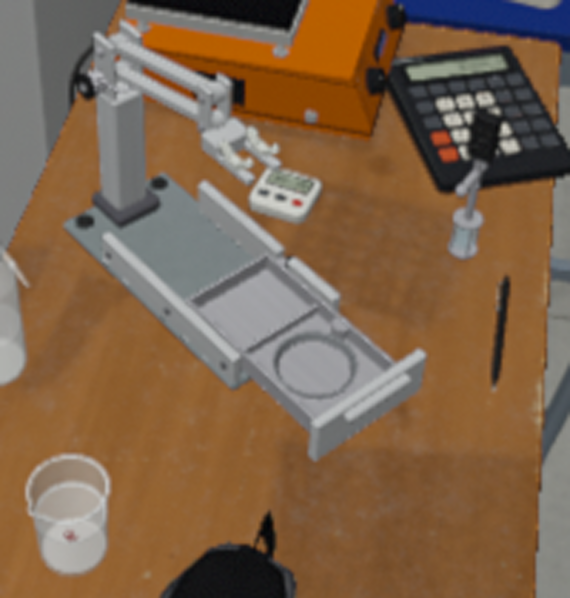

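The zoomed top view (3.5x) shows the ring centred at (383,460), the panel ends at (296,530) and (448,552), and the fork tips at (380,337) and (419,340). The beaker's spout points left at (15,415), and the rack's cage is at (655,455) with its black grip at (697,450). The scene crop confirms the rack stands upright with an oblique bar, and that the drawer is well out.

```bash
python3 - <<'E'
from h import *
np.set_printoptions(precision=4,suppress=True)
t=load("top0"); s=load("scene0")
for c in(t,s): print("cam",ray(c,[[250,190]])[0])
f=lambda p:np.array(p)/3.5+[150,100]-.36
g=lambda p:np.array(p)/2.85+[185,115]-.32
print("ring top",onz(t,f([[383,460]]),.029),"scene",onz(s,g([[316,365]]),.029))
print("panel top ends",onz(t,f([[296,530],[448,552]]),.06),"scene",onz(s,g([[314,437],[420,360]]),.06))
A=onz(t,f([[353,175],[322,402],[491,193],[462,423]]),.044); print("rails",A, np.arctan2(*(A[0]-A[1])[[1,0]]),np.arctan2(*(A[2]-A[3])[[1,0]]))
print("fork tips",onz(t,f([[380,337],[419,340]]),.208), onz(s,g([[245,175],[273,160]]),.208))
print("bolts",onz(t,f([[379,121],[484,135]]),.012))
Ct=cloud(t);Cs=cloud(s)
# beaker rim
for n,C in(("t",Ct),("s",Cs)):
    m=(abs(C[...,0]-.55)<.06)&(abs(C[...,1]-.185)<.06)&(C[...,2]>.07)&(C[...,2]<.09)
    P=C[m][:,:2].astype(np.float32); print(n,"rim",len(P),cv2.minEnclosingCircle(P),P.min(0),P.max(0))
    m=(abs(C[...,0]-.55)<.06)&(abs(C[...,1]-.185)<.06)&(C[...,2]>.008)&(C[...,2]<.06)
    for lo in(.01,.03,.05):
        Q=C[m&(C[...,2]>=lo)&(C[...,2]<lo+.02)]
        if len(Q): print("  z",lo,Q[:,:2].min(0),Q[:,:2].max(0),len(Q))
    m=(abs(C[...,0]-.518)<.04)&(abs(C[...,1]+.29)<.06)
    for lo in np.arange(.01,.18,.01):
        q=m&(C[...,2]>=lo)&(C[...,2]<lo+.01); Q=C[q]
        if len(Q): print(n,"rack z %.2f"%lo,len(Q),Q.mean(0),Q.min(0)[:2],Q.max(0)[:2],(np.argwhere(q).mean(0)[::-1]))
E
```

```text
cam [ 0.4814 -0.0831  1.1783]
cam [0.0738 0.5664 0.9322]
ring top [[ 0.518  -0.0745  0.029 ]] scene [[ 0.5149 -0.073   0.029 ]]
panel top ends [[ 0.4633 -0.0055  0.06  ]
 [ 0.4444 -0.1244  0.06  ]] scene [[ 0.4541  0.0081  0.06  ]
 [ 0.4391 -0.1141  0.06  ]]
rails [[ 0.751  -0.054   0.044 ]
 [ 0.5648 -0.0264  0.044 ]
 [ 0.7337 -0.1669  0.044 ]
 [ 0.546  -0.1385  0.044 ]] -0.14738027709267718 -0.1502890207039245
fork tips [[ 0.597  -0.0752  0.208 ]
 [ 0.5945 -0.1022  0.208 ]] [[ 0.5927 -0.0616  0.208 ]
 [ 0.5881 -0.0905  0.208 ]]
bolts [[ 0.8052 -0.076   0.012 ]
 [ 0.7912 -0.1648  0.012 ]]
t rim 94 ((0.5536507964134216, 0.18252883851528168), 0.03257051855325699) [0.5257 0.1508] [0.5808 0.2149]
  z 0.01 [0.5281 0.1533] [0.571  0.1735] 20
  z 0.03 [0.5272 0.1526] [0.5781 0.2083] 204
  z 0.05 [0.5268 0.1518] [0.5775 0.2083] 87
t rack z 0.01 2 [ 0.5175 -0.2942  0.0137] [ 0.5089 -0.2957] [ 0.526  -0.2926] [335.5 230. ]
t rack z 0.02 2 [ 0.517  -0.2947  0.0263] [ 0.5086 -0.2963] [ 0.5255 -0.2932] [336.5 230. ]
t rack z 0.03 8 [ 0.5235 -0.3023  0.0387] [ 0.5111 -0.3134] [ 0.5306 -0.2939] [33
[... 2074 characters left out ...]
667 179.2222]
s rack z 0.10 38 [ 0.5139 -0.2889  0.1035] [ 0.5078 -0.3343] [ 0.5202 -0.2653] [350.0263 177.1842]
s rack z 0.11 11 [ 0.5171 -0.2993  0.1145] [ 0.5077 -0.3021] [ 0.5285 -0.2973] [351.9091 171.4545]
s rack z 0.12 30 [ 0.5153 -0.297   0.1251] [ 0.5032 -0.3043] [ 0.527  -0.2911] [352.6 169.1]
s rack z 0.13 32 [ 0.5138 -0.2978  0.1348] [ 0.5035 -0.3102] [ 0.5287 -0.2915] [353.8125 166.3438]
s rack z 0.14 33 [ 0.5137 -0.2971  0.145 ] [ 0.5026 -0.3111] [ 0.5272 -0.2919] [354.2727 163.4242]
s rack z 0.15 31 [ 0.5143 -0.2972  0.1548] [ 0.5042 -0.3067] [ 0.5279 -0.2915] [354.6774 160.3548]
s rack z 0.16 56 [ 0.516  -0.2996  0.1651] [ 0.5042 -0.3102] [ 0.5298 -0.2907] [355.25   156.4464]
```

```bash
python3 - <<'E'
from h import *
np.set_printoptions(precision=4,suppress=True)
t=load("top0"); s=load("scene0"); C={"t":cloud(t),"s":cloud(s)}
for n,c in C.items():
    m=(abs(c[...,0]-.518)<.04)&(abs(c[...,1]+.30)<.06)
    for lo,hi,w in((.095,.112,"bar"),(.15,.175,"grip"),(.035,.046,"cage")):
        P=c[m&(c[...,2]>lo)&(c[...,2]<hi)][:,:2].astype(np.float32)
        print(n,w,len(P),cv2.minAreaRect(P), cv2.fitLine(P,cv2.DIST_HUBER,0,.01,.01).ravel())
yaw=-.149; R=np.array([[np.cos(yaw),-np.sin(yaw)],[np.sin(yaw),np.cos(yaw)]])
for n,c in C.items():
    P=c.reshape(-1,3); P=P[np.isfinite(P).all(1)]
    q=np.c_[P[:,:2]@R,P[:,2]]   # stand-axes coords (about world origin)
    b=(q[:,0]>.4)&(q[:,0]<.88)&(abs(q[:,1]-.003)<.09); q=q[b]
    print(n,"rot range")
    S=lambda w,p:print("  ",w,len(p),np.percentile(p[:,:2],[1,50,99],axis=0).round(4).tolist() if len(p) else "")
    z=q[:,2]
    for sg,nm in((1,"railL"),(-1,"railR")):
        k=(z>.041)&(z<.047)&(sg*(q[:,1]-.003)>.03)&(q[:,0]>.58); S(nm,q[k])
        if k.sum()>30: print("   slope",np.polyfit(q[k,0],q[k,1],1))
    S("panel top",q[(z>.056)&(z<.064)&(q[:,0]<.5)])
    S("post",q[(z>.205)&(q[:,0]>.72)])
    for lo in np.arange(.55,.70,.01):
        k=(z>.17)&(q[:,0]>=lo)&(q[:,0]<lo+.01); 
        if k.sum(): print("  fork x%.2f"%lo,k.sum(),q[k,1].min(),q[k,1].max(),"z",np.percentile(q[k,2],[5,50,95]))
    k=(z>.19)&(q[:,0]<.62); print("  fork first",np.sort(q[k,0])[:6], q[k][np.argsort(q[k,0])[:6],1])
E
```

```text
t bar 59 ((0.5194305777549744, -0.3044763207435608), (0.010464996099472046, 0.07302911579608917), 7.8209404945373535) [ 0.1224 -0.9925  0.5182 -0.2991]
t grip 71 ((0.5187650918960571, -0.3040466606616974), (0.02539554238319397, 0.014106585644185543), 8.899223327636719) [ 0.9774  0.2115  0.519  -0.302 ]
t cage 43 ((0.5192514061927795, -0.30177098512649536), (0.023342758417129517, 0.022582130506634712), 88.98369598388672) [ 0.9996 -0.0269  0.5197 -0.3024]
s bar 50 ((0.516137957572937, -0.29966598749160767), (0.009706826880574226, 0.06879083812236786), 7.3773698806762695) [ 0.098  -0.9952  0.5135 -0.2854]
s grip 87 ((0.5172949433326721, -0.30019471049308777), (0.0177097637206316, 0.02603791281580925), 83.51226043701172) [ 0.9827  0.1852  0.5147 -0.298 ]
s cage 53 ((0.5168280601501465, -0.3012026250362396), (0.024985728785395622, 0.02707226388156414), 26.148963928222656) [ 0.9986 -0.0526  0.5161 -0.2996]
t rot range
   railL 183 [[0.5822, 0.0459], [0.6583, 0.0585], [0.751, 0.0643]]
   slope [-0.0043  0.0611]
   railR 157 [[0.5813, -0.0604], [0.6677, -0.0543], [0.7482, -0.0418]]
   slope 
[... 1851 characters left out ...]
.2063]
  fork x0.63 78 -0.013734111561055284 0.022494741494770043 z [0.1909 0.2006 0.2088]
  fork x0.64 55 -0.01395529727100542 0.022277347494960055 z [0.1927 0.2036 0.2062]
  fork x0.65 120 -0.012649400547954492 0.021767038210667562 z [0.1983 0.2099 0.2412]
  fork x0.66 103 -0.010443810553129951 0.01857244550922626 z [0.2052 0.2269 0.245 ]
  fork x0.67 21 -0.009820769940660936 0.015166667996707264 z [0.206  0.2359 0.2453]
  fork x0.68 25 -0.002406099939105714 0.010015519872053269 z [0.1985 0.2306 0.2369]
  fork x0.69 34 -0.00477169774548896 0.009420729665835554 z [0.1956 0.205  0.2333]
  fork first [0.5979 0.5997 0.6001 0.6003 0.6003 0.6007] [-0.0072  0.0189 -0.0123 -0.0054  0.018   0.0149]
```

```bash
cat > go.py <<'E'
# usage: go.py x y z yaw -> needed shift along tool axes and turn about tool z (tool down)
import sys,numpy as np
from bench import r
from scipy.spatial.transform import Rotation as Q
o=r.get_obs(); R=Q.from_euler("xyz",o["eef_rot"]); t=np.array([float(a) for a in sys.argv[1:4]])
T=Q.from_euler("xyz",[np.pi,0,float(sys.argv[4])])
print("clock %.2f"%o["clock"],"pos",np.round(o["eef_pos"],4),"rot",np.round(o["eef_rot"],3),"F",np.round(o["wrist_force"],1),"w %.4f"%o["gripper_width"])
print("shift",np.round(R.inv().apply(t-o["eef_pos"]),4),"turn",np.round((R.inv()*T).as_rotvec(),3))
E
A='0.086 0.145 -0.129 0 0 0 0'
python3 drive.py '0.086 0.145 -0.129 0 0 0 0;0.086 0.145 -0.129 0 0 0 0;0.086 0.145 -0.129 0 0 0 0;0.086 0.145 -0.129 0 0 0 0;0.086 0.145 -0.129 0 0 0 0'
python3 drive.py '0.086 0.145 -0.129 0 0 0 0;0.086 0.145 -0.129 0 0 0 0;0.086 0.145 -0.129 0 0 0 0;0.086 0.145 -0.129 0 0 0 0;0.086 0.145 -0.129 0 0 0 0'
python3 go.py 0.552 0.182 0.2 1.471
```

```text
clock: 0.52
eef_pos: [0.2897, -0.3359, 0.2392]
eef_rot: [-3.141, -0.0, 0.375]
wrist_force: [0.1, 0.0, -0.2]
gripper_width: 0.0852
grasp_force: 0.0
clock: 0.93
eef_pos: [0.3774, -0.1627, 0.2392]
eef_rot: [-3.141, -0.0, 0.376]
wrist_force: [-0.4, -1.1, -0.1]
gripper_width: 0.0855
grasp_force: 0.0
clock 0.93 pos [ 0.3774 -0.1627  0.2392] rot [-3.141 -0.     0.376] F [-0.4 -1.1 -0.1] w 0.0855
shift [ 0.2889 -0.2565  0.0394] turn [-0.000e+00 -1.000e-03 -1.095e+00]
```

```bash
python3 drive.py '0.086 0.145 -0.129 0 0 0 -0.12;0.086 0.145 -0.129 0 0 0 -0.24;0.086 0.145 -0.129 0 0 0 -0.36;0.086 0.145 -0.129 0 0 0 -0.48;0.086 0.145 -0.129 0 0 0 -0.6' >/dev/null
python3 go.py 0.552 0.182 0.16 1.471
```

```text
clock 1.35 pos [0.4653 0.0107 0.2389] rot [-3.141 -0.     0.982] F [ 0.9  0.2 -0.7] w 0.0848
shift [ 0.1906 -0.0229  0.0789] turn [-0.    -0.    -0.489]
```

```bash
python3 drive.py '0.086 0.19 -0.023 0.06 0 0 -0.12;0.086 0.19 -0.023 0.06 0 0 -0.24;0.086 0.19 -0.023 0.06 0 0 -0.36;0.086 0.19 -0.023 0.06 0 0 -0.489;0.086 0.19 -0.023 0.06 0 0 -0.489' >/dev/null
python3 go.py 0.552 0.182 0.044 1.471
python3 - <<'E'
from h import *
c=snap("top","1"); crop(c,100,140,240,270,4,"pics/t1.png")
c=snap("scene","1"); 
E
```

```text
clock 1.77 pos [0.5525 0.1803 0.1776] rot [-3.14   0.     1.473] F [-0.2 -0.5 -0. ] w 0.0852
shift [ 0.0017 -0.0005  0.1336] turn [-0.001  0.     0.002]
```

View pics/t1.png

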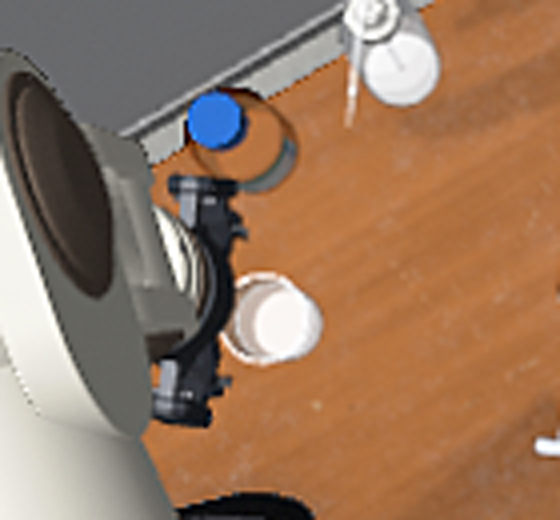

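The crop shows the gripper's jaws straddling the beaker (foot at (280,320)), clear of the amber bottle at (250,140).

```bash
python3 drive.py '0.086 0.0017 -0.0005 0.04 0 0 0;0.086 0.0017 -0.0005 0.08 0 0 0;0.086 0.0017 -0.0005 0.11 0 0 0;0.086 0.0017 -0.0005 0.134 0 0 0;0.086 0.0017 -0.0005 0.134 0 0 0'
python3 drive.py '0.05 0 0 0 0 0 0;0.05 0 0 0 0 0 0;0.05 0 0 0 0 0 0;0.05 0 0 0 0 0 0;0.05 0 0 0 0 0 0' 25
python3 go.py 0.552 0.182 0.15 1.471
```

```text
clock: 2.28
eef_pos: [0.5486, 0.1781, 0.0398]
eef_rot: [-3.134, 0.004, 1.463]
wrist_force: [-0.7, 0.3, -0.6]
gripper_width: 0.0856
grasp_force: 0.0
clock: 2.7
eef_pos: [0.5529, 0.1798, 0.0478]
eef_rot: [3.138, -0.002, 1.464]
wrist_force: [-2.1, 0.0, 6.7]
gripper_width: 0.0583
grasp_force: 27.3
clock 2.70 pos [0.5529 0.1798 0.0478] rot [ 3.138e+00 -2.000e-03  1.464e+00] F [-2.1  0.   6.7] w 0.0583
shift [ 0.0022 -0.0008 -0.1022] turn [ 0.003 -0.002 -0.007]
```

```bash
python3 drive.py '0.05 0 0 0 0 0 0;0.05 0 0 0 0 0 0'
python3 drive.py '0.05 0 0 -0.02 0 0 0;0.05 0 0 -0.05 0 0 0;0.05 0 0 -0.08 0 0 0;0.05 0 0 -0.1 0 0 0;0.05 0 0 -0.1 0 0 0'
python3 drive.py '0.05 0 0 0 0 0 0'
python3 go.py 0.5165 -0.074 0.144 1.42
```

```text
clock: 2.87
eef_pos: [0.5529, 0.1798, 0.0478]
eef_rot: [3.138, -0.001, 1.464]
wrist_force: [-2.9, 0.7, 7.7]
gripper_width: 0.0589
grasp_force: 27.3
clock: 3.28
eef_pos: [0.5539, 0.1801, 0.1515]
eef_rot: [3.134, -0.003, 1.464]
wrist_force: [0.9, 0.1, -0.6]
gripper_width: 0.0585
grasp_force: 27.6
clock: 3.37
eef_pos: [0.5527, 0.1797, 0.1472]
eef_rot: [3.138, -0.001, 1.464]
wrist_force: [-0.5, -0.1, -1.1]
gripper_width: 0.0585
grasp_force: 27.6
clock 3.37 pos [0.5527 0.1797 0.1472] rot [ 3.138e+00 -1.000e-03  1.464e+00] F [-0.5 -0.1 -1.1] w 0.0585
shift [-0.2561 -0.0089  0.0028] turn [ 0.003 -0.002  0.044]
```

```bash
python3 drive.py '0.05 -0.04 -0.0014 0 0 0 0;0.05 -0.08 -0.003 0 0 0 0.01;0.05 -0.12 -0.0045 0 0 0 0.02;0.05 -0.16 -0.006 0 0 0 0.03;0.05 -0.2 -0.007 0 0 0 0.044' >/dev/null
python3 drive.py '0.05 -0.035 -0.001 0 0 0 0;0.05 -0.055 -0.0015 0 0 0 0;0.05 -0.055 -0.0015 0.03 0 0 0;0.05 -0.055 -0.0015 0.045 0 0 0;0.05 -0.055 -0.0015 0.045 0 0 0' >/dev/null
python3 go.py 0.5165 -0.074 0.070 1.42
python3 - <<'E'
from h import *
np.set_printoptions(precision=4,suppress=True)
a=snap("top","2"); b=snap("scene","2"); 
im=np.hstack([cv2.resize(a["color"][170:270,200:310],(440,400)),cv2.resize(b["color"][180:300,230:340],(367,400))])[:,:,::-1]
cv2.imwrite("pics/p2.png",im[:,:800])
for n,C in(("t",cloud(a)),("s",cloud(b))):
  for lo in(.05,.07,.09,.105,.115,.125):
    m=(abs(C[...,0]-.518)<.045)&(abs(C[...,1]+.074)<.045)&(C[...,2]>lo)&(C[...,2]<lo+.02); Q=C[m]
    if len(Q)>5: print(n,lo,len(Q),np.percentile(Q[:,:2],[2,98],axis=0).tolist())
E
```

```text
clock 4.20 pos [ 0.5112 -0.0731  0.0956] rot [-3.135  0.     1.419] F [-0.1 -0.9 -1.3] w 0.0585
shift [-0.0001  0.0055  0.0256] turn [-0.007  0.    -0.001]
s 0.05 104 [[0.48416778897046814, -0.07253681171618032], [0.5252833982476849, -0.042083055114463606]]
s 0.07 116 [[0.4842763444195685, -0.07245717581674975], [0.5262895800490849, -0.04091981942016688]]
s 0.09 275 [[0.4780840800818121, -0.09371022810667765], [0.5401235177541145, -0.04055364077227155]]
s 0.105 243 [[0.47518549008408156, -0.09368489164334114], [0.5536150438322158, -0.04032246993236831]]
s 0.115 213 [[0.4758379530708358, -0.09312303326120963], [0.5484592024807942, -0.0383234595949872]]
s 0.125 136 [[0.47417732398125234, -0.08782511090530877], [0.5581304027178497, -0.03741939659830029]]
```

View pics/p2.png

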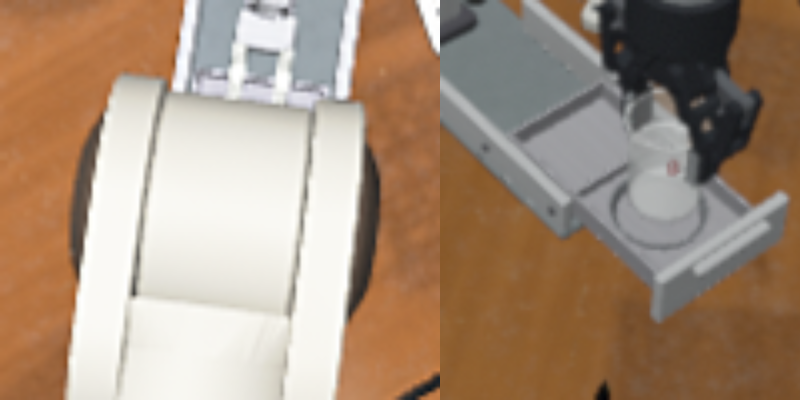

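The beaker hangs over the ring (scene half: foot about (665,200), ring centre about (658,210)). I'll fit its wall circle for the last correction.

```bash
python3 - <<'E'
from h import *
from scipy.optimize import least_squares
b=load("scene2"); C=cloud(b); u=C.reshape(-1,3)
for lo,hi in((.05,.06),(.06,.07),(.07,.085)):
    m=(abs(u[:,0]-.515)<.04)&(abs(u[:,1]+.072)<.04)&(u[:,2]>lo)&(u[:,2]<hi); P=u[m]
    rad=.027+.0035*((lo+hi)/2-.048)/.082
    f=least_squares(lambda p:np.hypot(P[:,0]-p[0],P[:,1]-p[1])-rad,[.515,-.072],loss="soft_l1",f_scale=.002)
    print(lo,len(P),f.x,np.std(f.fun))
# ring from initial scene image: dark ring pixels -> ellipse on plane
s=load("scene0"); g=cv2.cvtColor(s["color"],cv2.COLOR_RGB2GRAY)
v,uu=np.mgrid[0:384,0:512]; W=onz(s,np.c_[uu.ravel(),v.ravel()],.028); d=np.hypot(W[:,0]-.516,W[:,1]+.074)
m=(d<.045)&(d>.02)&(g.ravel()<np.percentile(g.ravel()[d<.045],22)); P=W[m][:,:2]
f=least_squares(lambda p:np.hypot(P[:,0]-p[0],P[:,1]-p[1])-p[2],[.516,-.074,.033],loss="soft_l1",f_scale=.002); print("ring s",f.x,len(P))
s=load("top0"); g=cv2.cvtColor(s["color"],cv2.COLOR_RGB2GRAY); W=onz(s,np.c_[uu.ravel(),v.ravel()],.028); d=np.hypot(W[:,0]-.518,W[:,1]+.074)
m=(d<.042)&(d>.02)&(g.ravel()<np.percentile(g.ravel()[d<.042],22)); P=W[m][:,:2]
f=least_squares(lambda p:np.hypot(P[:,0]-p[0],P[:,1]-p[1])-p[2],[.516,-.074,.033],loss="soft_l1",f_scale=.002); print("ring t",f.x,len(P))
E
```

```text
0.05 42 [ 0.51200567 -0.0699419 ] 0.0010682298249125957
0.06 62 [ 0.51168001 -0.07003386] 0.0011717318118672757
0.07 87 [ 0.5121479  -0.07050422] 0.0010657424004967715
ring s [ 0.51589812 -0.07287597  0.03443284] 174
ring t [ 0.51832735 -0.07477646  0.0333094 ] 149
```

```bash
python3 drive.py '0.05 -0.0024 0.0044 0 0 0 0;0.05 -0.0024 0.0044 0.01 0 0 0;0.05 -0.0024 0.0044 0.018 0 0 0;0.05 -0.0024 0.0044 0.022 0 0 0;0.05 -0.0024 0.0044 0.025 0 0 0'
python3 drive.py '0.05 0 0 0.001 0 0 0;0.05 0 0 0.001 0 0 0'
python3 drive.py '0.086 0 0 0 0 0 0;0.086 0 0 0 0 0 0;0.086 0 0 0 0 0 0;0.086 0 0 0 0 0 0'
python3 go.py 0.5165 -0.074 0.17 1.42
```

```text
clock: 4.72
eef_pos: [0.5173, -0.0756, 0.0743]
eef_rot: [-3.14, 0.0, 1.42]
wrist_force: [0.5, 0.7, -1.0]
gripper_width: 0.0583
grasp_force: 27.8
clock: 4.88
eef_pos: [0.5175, -0.0757, 0.074]
eef_rot: [-3.141, 0.0, 1.42]
wrist_force: [-0.7, 0.2, -0.9]
gripper_width: 0.0583
grasp_force: 27.8
clock: 5.22
eef_pos: [0.5179, -0.0759, 0.0747]
eef_rot: [3.141, -0.0, 1.42]
wrist_force: [-0.4, 0.4, -0.7]
gripper_width: 0.0855
grasp_force: 0.0
clock 5.22 pos [ 0.5179 -0.0759  0.0747] rot [ 3.141 -0.     1.42 ] F [-0.4  0.4 -0.7] w 0.0855
shift [ 0.0016 -0.0016 -0.0953] turn [ 0.001 -0.    -0.   ]
```

```bash
python3 drive.py '0.086 0 0 -0.01 0 0 0;0.086 0 0 -0.04 0 0 0;0.086 0 0 -0.08 0 0 0;0.086 0 0 -0.11 0 0 0;0.086 0 0 -0.11 0 0 0' >/dev/null
python3 drive.py '0 0 -0.04 0 0 0 0;0 0 -0.08 0 0 0 0;0 0 -0.12 0 0 0 0;0 0 -0.14 0 0 0 0;0 0 -0.14 0 0 0 0' >/dev/null
python3 go.py 0.4125 -0.058 0.045 1.42
python3 - <<'E'
from h import *
from scipy.optimize import least_squares
a=snap("top","3"); b=snap("scene","3")
im=np.hstack([cv2.resize(a["color"][170:270,200:310],(440,400)),cv2.resize(b["color"][180:300,230:340],(367,400))])[:,:,::-1]
cv2.imwrite("pics/p3.png",im[:,:800])
u=cloud(b).reshape(-1,3)
for lo,hi in((.03,.04),(.05,.06),(.07,.08)):
    m=(abs(u[:,0]-.515)<.034)&(abs(u[:,1]+.073)<.034)&(u[:,2]>lo)&(u[:,2]<hi); P=u[m]
    rad=.027+.0035*((lo+hi)/2-.022)/.082
    f=least_squares(lambda p:np.hypot(P[:,0]-p[0],P[:,1]-p[1])-rad,[.515,-.072],loss="soft_l1",f_scale=.002); print(lo,len(P),f.x)
m=(abs(u[:,0]-.515)<.04)&(abs(u[:,1]+.073)<.04)
print("rim z",np.nanpercentile(u[m,2],[90,95,98,99.5]))
E
```

```text
clock 6.05 pos [ 0.3765 -0.0544  0.1858] rot [ 3.14 -0.    1.42] F [0.3 0.2 0.6] w 0.0256
shift [0.0018 0.036  0.1408] turn [ 0.002 -0.    -0.   ]
0.03 60 [ 0.51708992 -0.0724331 ]
0.05 56 [ 0.51728338 -0.07246806]
0.07 157 [ 0.51536206 -0.07061346]
rim z [0.09562526 0.09996061 0.1018641  0.10350896]
```

View pics/p3.png

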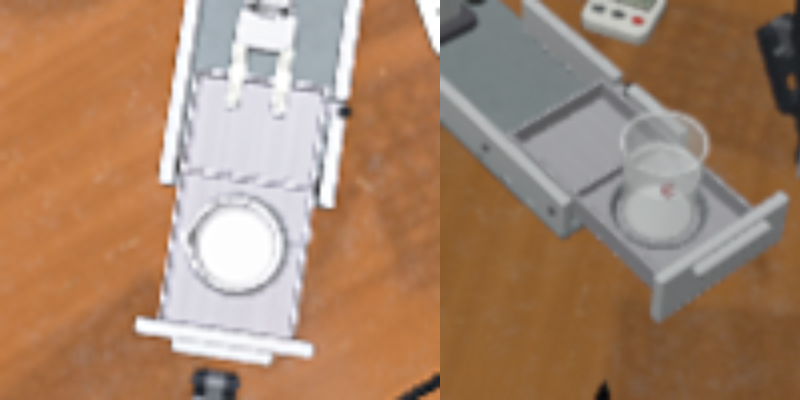

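The beaker is seated: it sits concentric in the ring at top-half (238,244), and its rim height is 0.1035 m against the expected 0.104. Next I push the drawer.

```bash
python3 drive.py '0 0.001 0.028 0.04 0 0 0;0 0.001 0.028 0.08 0 0 0;0 0.001 0.028 0.12 0 0 0;0 0.001 0.028 0.14 0 0 0;0 0.001 0.028 0.14 0 0 0'
python3 drive.py '0 0 0.01 0 0 0 0;0 0 0.02 0 0 0 0;0 0 0.03 0 0 0 0;0 0 0.04 0 0 0 0;0 0 0.05 0 0 0 0'
python3 drive.py '0 0 0.01 0 0 0 0;0 0 0.02 0 0 0 0;0 0 0.03 0 0 0 0;0 0 0.04 0 0 0 0'
python3 go.py 0.4949 -0.0708 0.045 1.42
python3 - <<'E'
from h import *
a=snap("top","4"); b=snap("scene","4")
im=np.hstack([cv2.resize(a["color"][170:270,200:310],(440,400)),cv2.resize(b["color"][160:280,230:340],(367,400))])[:,:,::-1]
cv2.imwrite("pics/p4.png",im[:,:800])
E
```

```text
clock: 6.57
eef_pos: [0.4049, -0.0577, 0.0393]
eef_rot: [-3.133, 0.0, 1.42]
wrist_force: [-0.4, 0.3, -0.1]
gripper_width: -0.0001
grasp_force: 0.0
clock: 6.98
eef_pos: [0.4583, -0.0658, 0.0457]
eef_rot: [3.14, 0.0, 1.42]
wrist_force: [-1.3, 0.0, 1.4]
gripper_width: -0.0003
grasp_force: 0.7
clock: 7.32
eef_pos: [0.4972, -0.0717, 0.0444]
eef_rot: [3.142, -0.0, 1.42]
wrist_force: [-1.8, -0.3, 1.0]
gripper_width: -0.0004
grasp_force: 0.7
clock 7.32 pos [ 0.4972 -0.0717  0.0444] rot [ 3.142 -0.     1.42 ] F [-1.8 -0.3  1. ] w -0.0004
shift [ 0.0005 -0.0024 -0.0006] turn [ 0. -0. -0.]
```

View pics/p4.png

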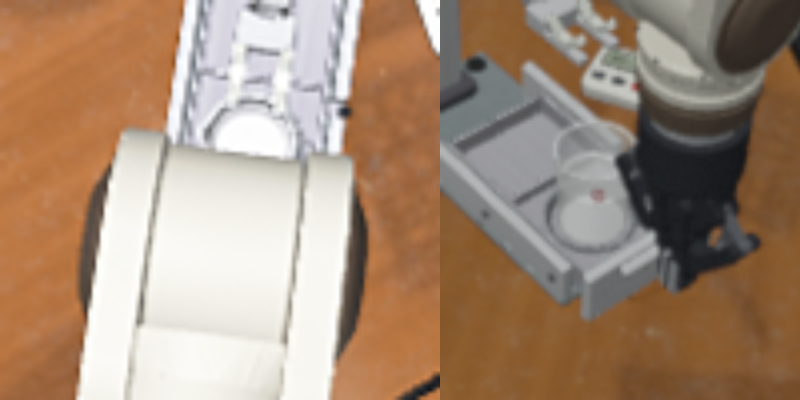

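The drawer is about two thirds in with the beaker upright in it, and the wrist is clear of the fork. I'll keep pushing gently.

```bash
python3 - <<'E'
from h import *
u=cloud(load("scene4")).reshape(-1,3); y=-.149
X=u[:,0]*np.cos(y)+u[:,1]*np.sin(y); Y=-u[:,0]*np.sin(y)+u[:,1]*np.cos(y)
m=(u[:,2]>.055)&(u[:,2]<.063)&(Y>.045)&(Y<.07)&(X>.4)&(X<.65); print("panel X",np.percentile(X[m],[5,50,95]),m.sum())
E
python3 drive.py '0 0 0.006 0 0 0 0;0 0 0.012 0 0 0 0;0 0 0.016 0 0 0 0'
python3 drive.py '0 0 0.004 0 0 0 0;0 0 0.008 0 0 0 0'
python3 drive.py '0 0 0.003 0 0 0 0;0 0 0.006 0 0 0 0'
```

```text
panel X [0.52869303 0.53274551 0.53760236] 32
clock: 7.67
eef_pos: [0.5114, -0.0739, 0.0441]
eef_rot: [-3.14, 0.0, 1.42]
wrist_force: [-6.1, 0.5, 2.7]
gripper_width: 0.0001
grasp_force: 3.2
clock: 7.83
eef_pos: [0.5196, -0.0752, 0.0441]
eef_rot: [-3.141, 0.0, 1.42]
wrist_force: [-2.4, -0.6, -0.2]
gripper_width: -0.0002
grasp_force: 1.0
clock: 8.0
eef_pos: [0.5231, -0.0757, 0.044]
eef_rot: [-3.135, 0.0, 1.42]
wrist_force: [-31.8, 3.2, 18.3]
gripper_width: 0.0001
grasp_force: 16.1
```

```bash
python3 drive.py '0 0 -0.01 0 0 0 0;0 0 -0.03 0 0 0 0;0 0 -0.06 -0.01 0 0 0;0 0 -0.08 -0.04 0 0 0;0 0 -0.1 -0.08 0 0 0'
python3 drive.py '0.086 0 -0.02 -0.04 0 0 0;0.086 0 -0.02 -0.08 0 0 0;0.086 0 -0.02 -0.12 0 0 0;0.086 0 -0.02 -0.12 0 0 0'
python3 - <<'E'
from h import *
from scipy.optimize import least_squares
a=snap("top","5"); b=snap("scene","5"); y=-.149
np.set_printoptions(precision=4,suppress=True)
for n,c in(("t",a),("s",b)):
    u=cloud(c).reshape(-1,3); u=u[np.isfinite(u).all(1)]
    X=u[:,0]*np.cos(y)+u[:,1]*np.sin(y); Y=-u[:,0]*np.sin(y)+u[:,1]*np.cos(y)
    m=(u[:,2]>.055)&(u[:,2]<.063)&(abs(Y)<.07)&(X>.4)&(X<.58); print(n,"panel X",np.percentile(X[m],[2,50,98]),m.sum(),"Y",np.percentile(Y[m],[2,98]))
    for lo,hi in((.045,.06),(.06,.075),(.085,.1)):
        m=(np.hypot(X-.621,Y-.003)<.038)&(u[:,2]>lo)&(u[:,2]<hi)
        if m.sum()<10: continue
        rad=.027+.0035*((lo+hi)/2-.022)/.082
        f=least_squares(lambda p:np.hypot(X[m]-p[0],Y[m]-p[1])-rad,[.62,.003],loss="soft_l1",f_scale=.002); print(" beaker",lo,m.sum(),f.x)
    m=(u[:,2]>.18)&(X>.59)&(X<.63)&(abs(Y)<.05); print(" fork x0",np.percentile(X[m],2),"Y",np.percentile(Y[m],[1,99]),"inner",np.sort(abs(Y[m]-np.mean(np.percentile(Y[m],[1,99]))))[:4])
E
python3 go.py 0.517 -0.301 0.25 -0.14
```

```text
clock: 8.42
eef_pos: [0.4258, -0.0608, 0.1203]
eef_rot: [-3.138, -0.0, 1.42]
wrist_force: [0.8, 0.4, 0.5]
gripper_width: -0.0001
grasp_force: 0.0
clock: 8.75
eef_pos: [0.4104, -0.0584, 0.2498]
eef_rot: [3.129, -0.0, 1.42]
wrist_force: [2.2, -0.9, 0.5]
gripper_width: 0.0483
grasp_force: 0.0
t panel X [0.5421 0.5526 0.56  ] 224 Y [-0.0543  0.0607]
 beaker 0.06 227 [0.6321 0.0051]
 beaker 0.085 40 [0.6156 0.0035]
 fork x0 0.6000725384182809 Y [-0.0156  0.02  ] inner [0.0101 0.0102 0.0104 0.0104]
s panel X [0.5414 0.552  0.5599] 231 Y [-0.0524  0.0638]
 beaker 0.045 79 [0.6189 0.0034]
 beaker 0.06 202 [0.6151 0.0058]
 beaker 0.085 180 [0.6171 0.0055]
 fork x0 0.5995823413278565 Y [-0.0145  0.0219] inner [0.0088 0.009  0.0091 0.0093]
clock 8.85 pos [ 0.4096 -0.0583  0.2435] rot [ 3.137 -0.     1.42 ] F [-0.1 -0.  -1.1] w 0.0626
shift [-0.2238  0.1427 -0.0058] turn [ 0.004 -0.004  1.56 ]
```

The drawer is home: the lip moved from X 0.445 to 0.542, and the beaker is under the fork. Next I move over the rack.

```bash
python3 drive.py '0.086 -0.022 0.014 0 0 0 0.12;0.086 -0.044 0.028 0 0 0 0.24;0.086 -0.066 0.042 0 0 0 0.36;0.086 -0.09 0.056 0 0 0 0.48;0.086 -0.112 0.071 0 0 0 0.6' >/dev/null
python3 go.py 0.518 -0.302 0.24 0.12
```

```text
clock 9.27 pos [ 0.4619 -0.1809  0.24  ] rot [-3.14e+00  1.00e-03  8.14e-01] F [0.4 0.2 0.5] w 0.0855
shift [-4.960e-02  1.239e-01 -1.000e-04] turn [-0.001  0.001  0.694]
```

```bash
python3 drive.py '0.06 -0.015 0.037 0 0 0 0.12;0.06 -0.03 0.075 0 0 0 0.24;0.06 -0.045 0.11 0 0 0 0.36;0.06 -0.0496 0.124 0 0 0 0.48;0.06 -0.0496 0.124 0 0 0 0.6' >/dev/null
python3 drive.py '0.06 0 0 0 0 0 0.094;0.06 0 0 0 0 0 0.094' >/dev/null
python3 go.py 0.518 -0.302 0.133 0.12
```

```text
clock 9.85 pos [ 0.5185 -0.3008  0.2395] rot [-3.14e+00  2.00e-03  1.21e-01] F [ 0.6  0.6 -0.4] w 0.0600
shift [-0.0004  0.0013  0.1065] turn [-0.002  0.002  0.001]
```

```bash
python3 drive.py '0.06 0 0.001 0.035 0 0 0;0.06 0 0.001 0.07 0 0 0;0.06 0 0.001 0.095 0 0 0;0.06 0 0.001 0.1055 0 0 0;0.06 0 0.001 0.1055 0 0 0' >/dev/null
python3 drive.py '0.01 0 0 0 0 0 0;0.01 0 0 0 0 0 0;0.01 0 0 0 0 0 0;0.01 0 0 0 0 0 0;0.01 0 0 0 0 0 0' 35
python3 drive.py '0.01 0 0 0 0 0 0;0.01 0 0 0 0 0 0'
python3 go.py 0.518 -0.302 0.133 0.12
```

```text
clock: 10.68
eef_pos: [0.5194, -0.3017, 0.1378]
eef_rot: [3.14, -0.002, 0.126]
wrist_force: [-0.1, 0.4, 5.8]
gripper_width: 0.0137
grasp_force: 35.9
clock: 10.85
eef_pos: [0.5194, -0.3018, 0.1378]
eef_rot: [3.14, -0.002, 0.126]
wrist_force: [0.3, 1.3, 6.7]
gripper_width: 0.0137
grasp_force: 35.8
clock 10.85 pos [ 0.5194 -0.3018  0.1378] rot [ 3.14e+00 -2.00e-03  1.26e-01] F [0.3 1.3 6.7] w 0.0137
shift [-0.0014  0.0001  0.0048] turn [ 0.001 -0.002  0.006]
```

```bash
python3 drive.py '0.01 0 0 -0.01 0 0 0;0.01 0 0 -0.04 0 0 0;0.01 0 0 -0.08 0 0 0;0.01 0 0 -0.11 0 0 0;0.01 0 0 -0.14 0 0 0' >/dev/null
python3 drive.py '0.01 0 0 0 0 0 0;0.01 0 0 0 0 0 0'
python3 go.py 0.5453 -0.0788 0.270 -0.15
```

```text
clock: 11.43
eef_pos: [0.5193, -0.3018, 0.2782]
eef_rot: [3.14, -0.003, 0.126]
wrist_force: [0.3, -0.3, -2.7]
gripper_width: 0.0135
grasp_force: 34.8
clock 11.43 pos [ 0.5193 -0.3018  0.2782] rot [ 3.14e+00 -3.00e-03  1.26e-01] F [ 0.3 -0.3 -2.7] w 0.0135
shift [ 0.0538 -0.218   0.0079] turn [ 0.002 -0.003  0.276]
```

```bash
python3 drive.py '0.01 0.008 -0.032 0 0 0 0.06;0.01 0.016 -0.066 0 0 0 0.12;0.01 0.025 -0.1 0 0 0 0.18;0.01 0.033 -0.135 0 0 0 0.23;0.01 0.041 -0.165 0 0 0 0.276' >/dev/null
python3 go.py 0.5453 -0.0788 0.270 -0.15
```

```text
clock 11.85 pos [ 0.538  -0.1306  0.2744] rot [-3.141e+00  3.000e-03 -1.530e-01] F [ 0.2  0.9 -2.7] w 0.0136
shift [-0.0007 -0.0523  0.0044] turn [-0.     0.003 -0.003]
```

```bash
python3 drive.py '0.01 -0.0007 -0.02 0.002 0 0 0;0.01 -0.0007 -0.04 0.004 0 0 0;0.01 -0.0007 -0.0525 0.004 0 0 0;0.01 -0.0007 -0.0525 0.004 0 0 0;0.01 -0.0007 -0.0525 0.004 0 0 0' >/dev/null
python3 go.py 0.5453 -0.0788 0.270 -0.15
python3 - <<'E'
from h import *
from scipy.optimize import least_squares
np.set_printoptions(precision=4,suppress=True)
a=snap("top","6"); b=snap("scene","6"); y=-.149
im=np.hstack([cv2.resize(a["color"][150:250,200:310],(440,400)),cv2.resize(b["color"][120:240,230:340],(367,400))])[:,:,::-1]
cv2.imwrite("pics/p6.png",im[:,:800])
for n,c in(("t",a),("s",b)):
    u=cloud(c).reshape(-1,3); u=u[np.isfinite(u).all(1)]
    X=u[:,0]*np.cos(y)+u[:,1]*np.sin(y); Y=-u[:,0]*np.sin(y)+u[:,1]*np.cos(y); z=u[:,2]
    for lo in np.arange(.125,.25,.01):
        m=(abs(X-.55)<.03)&(abs(Y-.003)<.045)&(z>=lo)&(z<lo+.01)
        if m.sum()>3: print(n,"%.3f"%lo,m.sum(),"X",np.percentile(X[m],[2,50,98]),"Y",np.percentile(Y[m],[2,50,98]))
    m=(z>.17)&(z<.215)&(X>.595)&(X<.63)&(abs(Y)<.05); print(" fork x0",np.percentile(X[m],2),"Y",np.percentile(Y[m],[1,99]),m.sum())
E
```

```text
clock 12.27 pos [ 0.5455 -0.0818  0.2712] rot [-3.141e+00  1.000e-03 -1.480e-01] F [-0.4  0.9 -3.2] w 0.0134
shift [-0.0006 -0.0029  0.0012] turn [-0.001  0.001  0.002]Traceback (most recent call last):
  File "<stdin>", line 13, in <module>
    return _quantile_unchecked(
        a, q, axis, out, overwrite_input, method, keepdims, weights)
    return _ureduce(a,
                    func=_quantile_ureduce_func,
    ...<5 lines>...
                    overwrite_input=overwrite_input,
                    method=method)
    r = func(a, **kwargs)
    result = _quantile(arr,
                       quantiles=q,
    ...<2 lines>...
                       out=out,
                       weights=wgt)
    slices_having_nans = np.isnan(arr[-1, ...])
                                  ~~~^^^^^^^^^
IndexError: index -1 is out of bounds for axis 0 with size 0
```

View pics/p6.png

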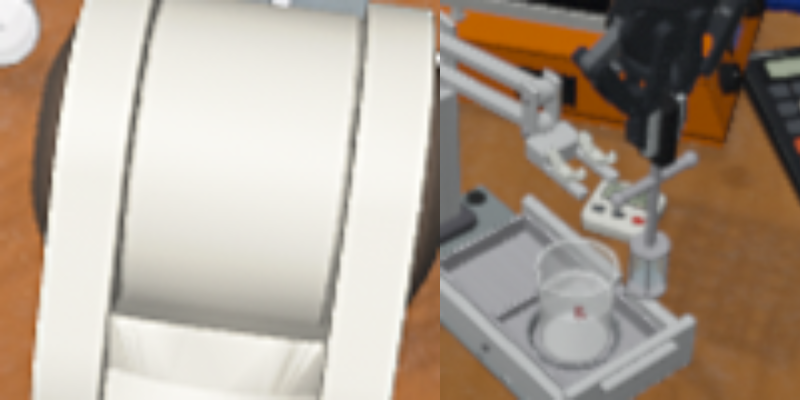

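The top view is hidden by the arm. The scene half shows the rack upright with its bar at (655,178), in front of the fork tips at (585,185), and the drawer home with the beaker. I'll measure from the scene view only.

```bash
cat > meas.py <<'E'
import sys
from h import *
np.set_printoptions(precision=4,suppress=True)
c=load(sys.argv[1]); y=-.149; x0=float(sys.argv[2])
u=cloud(c).reshape(-1,3); u=u[np.isfinite(u).all(1)]
X=u[:,0]*np.cos(y)+u[:,1]*np.sin(y); Y=-u[:,0]*np.sin(y)+u[:,1]*np.cos(y); z=u[:,2]
for lo in np.arange(.06,.27,.01):
    m=(abs(X-x0)<.025)&(abs(Y-.003)<.045)&(z>=lo)&(z<lo+.01)
    if m.sum()>3: print("%.2f"%lo,m.sum(),"X",np.percentile(X[m],[2,50,98]),"Y",np.percentile(Y[m],[2,50,98]))
m=(z>.12)&(z<.215)&(X>.59)&(X<.63)&(abs(Y)<.05)&(X>x0+.026); 
if m.sum(): print("fork x0",np.percentile(X[m],2),"Y",np.percentile(Y[m],[1,99]),m.sum(),"z",np.percentile(z[m],[5,95]))
E
python3 meas.py scene6 0.551
```

```text
0.06 38 X [0.5406 0.5525 0.5582] Y [-0.0351  0.0035  0.0444]
0.13 46 X [0.5337 0.5425 0.5563] Y [-0.0063  0.0065  0.015 ]
0.14 37 X [0.5379 0.5434 0.557 ] Y [-0.0084  0.0072  0.0121]
0.15 39 X [0.5382 0.5442 0.5579] Y [-0.0069  0.0075  0.0115]
0.16 17 X [0.5371 0.5416 0.555 ] Y [-0.0064  0.0082  0.0116]
0.17 74 X [0.5349 0.5456 0.56  ] Y [-0.0107  0.0044  0.0139]
0.18 12 X [0.5432 0.5454 0.5501] Y [-0.0001  0.0042  0.0063]
0.19 13 X [0.5444 0.5466 0.5501] Y [-0.0008  0.0027  0.0061]
0.20 8 X [0.5444 0.5458 0.5489] Y [0.0008 0.0037 0.0065]
0.21 13 X [0.5443 0.5462 0.5493] Y [-0.0017  0.0042  0.0055]
0.22 16 X [0.5437 0.5451 0.5496] Y [-0.0205  0.0044  0.0357]
0.23 103 X [0.5429 0.5463 0.5515] Y [-0.0313  0.0053  0.0374]
0.24 11 X [0.5442 0.5468 0.5481] Y [-0.0019  0.0031  0.0305]
0.25 24 X [0.5353 0.5379 0.554 ] Y [-0.0038  0.0068  0.0094]
0.26 29 X [0.5353 0.5375 0.5474] Y [-0.0069  0.0073  0.0169]
fork x0 0.5995875953725102 Y [-0.0148  0.0225] 148 z [0.1885 0.2093]
```

```bash
python3 drive.py '0.01 0.004 -0.001 0.005 0 0 0;0.01 0.018 -0.001 0.009 0 0 0;0.01 0.034 -0.001 0.009 0 0 0;0.01 0.05 -0.001 0.009 0 0 0;0.01 0.062 -0.001 0.009 0 0 0'
python3 drive.py '0.01 0.005 0 0 0 0 0;0.01 0.009 0 0 0 0 0;0.01 0.009 0 0 0 0 0'
python3 go.py 0.6146 -0.0892 0.243 -0.149
python3 - <<'E'
from h import *
b=snap("scene","7")
E
python3 meas.py scene7 0.621
```

```text
clock: 12.78
eef_pos: [0.6081, -0.0917, 0.2622]
eef_rot: [-3.14, 0.0, -0.149]
wrist_force: [1.0, 0.7, -2.5]
gripper_width: 0.0137
grasp_force: 35.1
clock: 13.03
eef_pos: [0.6163, -0.0923, 0.2624]
eef_rot: [-3.14, 0.001, -0.148]
wrist_force: [-0.2, 0.5, -1.5]
gripper_width: 0.0139
grasp_force: 35.1
clock 13.03 pos [ 0.6163 -0.0923  0.2624] rot [-3.14e+00  1.00e-03 -1.48e-01] F [-0.2  0.5 -1.5] w 0.0139
shift [-0.0021 -0.0028  0.0194] turn [-0.001  0.001  0.001]
0.06 101 X [0.5983 0.6232 0.6435] Y [-0.0211 -0.0004  0.0324]
0.07 111 X [0.5977 0.6281 0.6455] Y [-0.0235 -0.0015  0.0338]
0.08 94 X [0.5982 0.624  0.6454] Y [-0.0242  0.0006  0.0339]
0.09 68 X [0.5968 0.6191 0.6458] Y [-0.0257  0.0009  0.0348]
0.10 28 X [0.5999 0.6211 0.6457] Y [-0.0257  0.0268  0.0392]
0.12 41 X [0.6065 0.6128 0.6277] Y [-0.0054  0.0077  0.0162]
0.13 32 X [0.6094 0.6162 0.6273] Y [-0.0059  0.0082  0.0123]
0.14 35 X [0.6112 0.6173 0.6282] Y [-0.0064  0.0075  0.0122]
0.15 22 X [0.6091 0.6153 0.6276] Y [-0.0067  0.0081  0.0125]
0.16 61 X [0.6058 0.6156 0.6293] Y [-0.01    0.0057  0.0153]
0.18 16 X [0.6006 0.6167 0.643 ] Y [-0.0118  0.0028  0.0205]
0.19 107 X [0.5993 0.6172 0.6448] Y [-0.0129  0.0142  0.022 ]
0.20 74 X [0.6019 0.6186 0.6457] Y [-0.0137  0.0052  0.0209]
0.21 14 X [0.6021 0.6165 0.6193] Y [-0.0265  0.0034  0.0148]
0.22 99 X [0.6142 0.6175 0.6231] Y [-0.0312  0.0042  0.0379]
0.23 12 X [0.6156 0.6177 0.6205] Y [0.0005 0.0058 0.0354]
0.24 20 X [0.6067 0.6092 0.6277] Y [-0.0052  0.0072  0.0101]
0.25 32 X [0.6058 0.6098 0.6205] Y [-0.0108  0.0072  0.0152]
0.26 60 X [0.6065 0.6135 0.6304] Y [-0.0158  0.01    0.0226]
```

```bash
python3 drive.py '0.01 0.001 0 0.006 0 0 0;0.01 0.001 0 0.011 0 0 0;0.01 0.001 0 0.015 0 0 0;0.01 0.001 0 0.018 0 0 0;0.01 0.001 0 0.021 0 0 0'
python3 drive.py '0.01 -0.0005 0 0.003 0 0 0;0.01 -0.001 0 0.006 0 0 0;0.01 -0.0015 0 0.009 0 0 0;0.01 -0.002 0 0.013 0 0 0;0.01 -0.0025 0 0.017 0 0 0'
python3 go.py 0.6146 -0.0892 0.243 -0.149
python3 - <<'E'
from h import *
b=snap("scene","8"); crop(b,215,110,345,250,4,"pics/p8.png")
E
python3 meas.py scene8 0.619
```

```text
clock: 13.5
eef_pos: [0.6167, -0.0918, 0.2417]
eef_rot: [-3.14, 0.0, -0.147]
wrist_force: [0.0, -0.3, -0.9]
gripper_width: 0.0135
grasp_force: 35.2
clock: 13.92
eef_pos: [0.6146, -0.0915, 0.2249]
eef_rot: [-3.14, -0.0, -0.147]
wrist_force: [0.4, 0.1, -2.0]
gripper_width: 0.0134
grasp_force: 35.2
clock 13.92 pos [ 0.6146 -0.0915  0.2249] rot [-3.14  -0.    -0.147] F [ 0.4  0.1 -2. ] w 0.0134
shift [-0.0003 -0.0023 -0.0181] turn [-0.001 -0.     0.002]
0.06 58 X [0.5944 0.6148 0.6423] Y [-0.022   0.0236  0.0326]
0.07 72 X [0.5945 0.6154 0.6434] Y [-0.0244  0.0142  0.0334]
0.08 78 X [0.5961 0.6112 0.6431] Y [-0.0244  0.0155  0.034 ]
0.09 102 X [0.595  0.6123 0.6437] Y [-0.0246  0.0109  0.0349]
0.10 62 X [0.6007 0.6142 0.6426] Y [-0.0254  0.0096  0.0379]
0.11 24 X [0.6083 0.6121 0.6268] Y [-0.0069  0.0088  0.0127]
0.12 52 X [0.6045 0.616  0.6294] Y [-0.0097  0.0055  0.0154]
0.13 20 X [0.6099 0.6155 0.6202] Y [-0.0017  0.0048  0.0179]
0.14 11 X [0.6133 0.616  0.6208] Y [0.0009 0.0047 0.0065]
0.16 7 X [0.6005 0.616  0.6211] Y [-0.0148  0.0011  0.0165]
0.17 82 X [0.5958 0.6088 0.6387] Y [-0.0128  0.0053  0.0218]
0.18 158 X [0.6024 0.6166 0.6428] Y [-0.0297  0.0072  0.0381]
0.19 48 X [0.5971 0.6153 0.6316] Y [-0.0301  0.0088  0.0385]
0.20 12 X [0.6061 0.6095 0.6203] Y [-0.0012  0.0071  0.0098]
0.21 26 X [0.6044 0.6082 0.6193] Y [-0.0061  0.0082  0.0157]
0.22 53 X [0.604  0.611  0.6261] Y [-0.0158  0.01    0.023 ]
0.23 54 X [0.6051 0.612  0.6273] Y [-0.0171  0.011   0.0233]
0.24 57 X [0.6041 0.6111 0.6267] Y [-0.0138  0.0102  0.0236]
0.25 65 X [0.6038 0.6125 0.6226] Y [-0.0132  0.0007  0.0238]
0.26 119 X [0.607  0.6113 0.6298] Y [-0.0343  0.0125  0.0416]
```

View pics/p8.png

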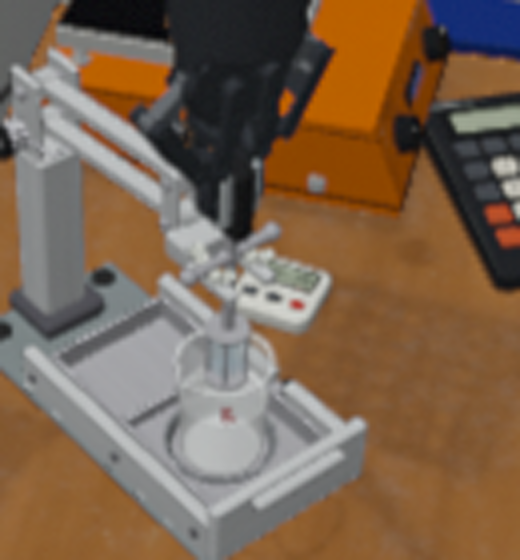

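The bar lies in both notches (bar at (230,250)) and the fork sinks with it. The cage is entering the beaker, centred. I'll keep following it down.

```bash
python3 drive.py '0.01 -0.0005 0 0.004 0 0 0;0.01 -0.0005 0 0.008 0 0 0;0.01 -0.0005 0 0.012 0 0 0;0.01 -0.0005 0 0.016 0 0 0;0.01 0 0 0.02 0 0 0'
python3 drive.py '0.01 0 0 0.004 0 0 0;0.01 0.0005 0 0.008 0 0 0;0.01 0.001 0 0.011 0 0 0;0.01 0.001 0 0.013 0 0 0;0.01 0.001 0 0.013 0 0 0'
for i in 1 2 3 4 5 6 7 8; do python3 drive.py '0.01 0 0 0 0 0 0' | grep -E 'wrist|eef_pos'; done
```

```text
clock: 14.38
eef_pos: [0.6145, -0.0915, 0.2047]
eef_rot: [-3.14, -0.0, -0.147]
wrist_force: [0.5, 0.5, -0.2]
gripper_width: 0.0135
grasp_force: 35.3
clock: 14.8
eef_pos: [0.6155, -0.0916, 0.1916]
eef_rot: [-3.14, 0.0, -0.148]
wrist_force: [-0.1, -0.6, -0.3]
gripper_width: 0.0137
grasp_force: 35.3
eef_pos: [0.6155, -0.0916, 0.1921]
wrist_force: [-0.5, 0.1, 0.3]
eef_pos: [0.6155, -0.0916, 0.1923]
wrist_force: [-0.4, -0.8, -1.3]
eef_pos: [0.6155, -0.0916, 0.1923]
wrist_force: [0.4, -0.6, -0.8]
eef_pos: [0.6155, -0.0916, 0.1922]
wrist_force: [-0.3, -0.4, -0.6]
eef_pos: [0.6155, -0.0916, 0.1922]
wrist_force: [-0.1, -0.9, -0.6]
eef_pos: [0.6155, -0.0916, 0.1921]
wrist_force: [-0.6, -0.4, -0.7]
eef_pos: [0.6155, -0.0916, 0.1921]
wrist_force: [-0.6, 0.0, -0.8]
eef_pos: [0.6155, -0.0916, 0.1921]
wrist_force: [-0.7, -0.2, -1.0]
```

```bash
python3 drive.py '0.01 0.0005 0 0.003 0 0 0;0.01 0.001 0 0.006 0 0 0;0.01 0.0015 0 0.009 0 0 0;0.01 0.0015 0 0.009 0 0 0'
for i in 1 2 3 4 5 6 7 8 9 10 11 12; do python3 drive.py '0.01 0 0 0 0 0 0' | grep -E 'wrist'; done
```

```text
clock: 15.8
eef_pos: [0.617, -0.0918, 0.1821]
eef_rot: [-3.14, 0.001, -0.148]
wrist_force: [0.7, -0.5, 0.4]
gripper_width: 0.0136
grasp_force: 35.4
wrist_force: [-0.3, -0.1, 0.0]
wrist_force: [-1.1, 0.5, -0.5]
wrist_force: [-1.2, -0.2, -0.2]
wrist_force: [-0.9, -0.4, -0.4]
wrist_force: [-0.7, -0.4, -0.1]
wrist_force: [0.6, 0.2, -0.8]
wrist_force: [-0.5, -0.6, 0.2]
wrist_force: [-0.8, -0.2, 0.0]
wrist_force: [-1.6, 0.1, 0.8]
wrist_force: [-0.3, -0.4, -0.3]
wrist_force: [-0.4, -0.5, -0.2]
wrist_force: [0.0, 0.3, 0.0]
```

```bash
python3 drive.py '0.01 0.0003 0 0.0015 0 0 0;0.01 0.0003 0 0.002 0 0 0;0.01 0.0003 0 0.002 0 0 0;0.01 0.0003 0 0.002 0 0 0;0.01 0.0003 0 0.002 0 0 0' 20
python3 - <<'E'
from h import *
snap("scene","9")
E
python3 meas.py scene9 0.619 | head -14
python3 drive.py '0.018 0 0 0 0 0 0;0.018 0 0 0 0 0 0;0.018 0 0 0 0 0 0;0.018 0 0 0 0 0 0;0.018 0 0 0 0 0 0'
python3 - <<'E'
from h import *
snap("scene","10")
E
python3 meas.py scene10 0.619 | head -14
```

```text
clock: 17.22
eef_pos: [0.6174, -0.0919, 0.1811]
eef_rot: [-3.14, -0.0, -0.148]
wrist_force: [0.3, -0.4, -0.2]
gripper_width: 0.0139
grasp_force: 35.4
0.06 52 X [0.5941 0.6087 0.641 ] Y [-0.0227  0.0259  0.0328]
0.07 86 X [0.5951 0.6186 0.6435] Y [-0.0251  0.0091  0.0336]
0.08 134 X [0.5968 0.6188 0.6437] Y [-0.0231  0.0053  0.0335]
0.09 89 X [0.5955 0.6191 0.6436] Y [-0.0249  0.0063  0.0346]
0.10 29 X [0.6015 0.6172 0.6429] Y [-0.0251  0.0032  0.0396]
0.12 20 X [0.6036 0.615  0.6417] Y [-0.0088  0.0021  0.0209]
0.13 89 X [0.5983 0.6175 0.6423] Y [-0.0162  0.0031  0.0219]
0.14 153 X [0.6023 0.619  0.6428] Y [-0.0291  0.0102  0.0382]
0.15 7 X [0.6122 0.6192 0.6295] Y [0.0041 0.0064 0.0068]
0.16 15 X [0.607  0.6101 0.6232] Y [-0.0017  0.0085  0.0098]
0.17 31 X [0.6072 0.6103 0.6173] Y [-0.012   0.0066  0.0156]
0.18 55 X [0.6081 0.6145 0.63  ] Y [-0.0144  0.012   0.0236]
0.19 55 X [0.6074 0.6155 0.6301] Y [-0.0178  0.0126  0.0237]
0.20 51 X [0.6074 0.6145 0.6245] Y [-0.0124  0.0081  0.0243]
clock: 17.68
eef_pos: [0.6173, -0.0918, 0.181]
eef_rot: [-3.14, 0.0, -0.147]
wrist_force: [0.2, -0
[... 199 characters left out ...]
438] Y [-0.0244  0.0062  0.0335]
0.09 91 X [0.5962 0.6208 0.6438] Y [-0.0251  0.0033  0.0344]
0.10 38 X [0.5963 0.617  0.643 ] Y [-0.0252  0.0071  0.0387]
0.12 4 X [0.6143 0.6167 0.64  ] Y [0.0027 0.0034 0.018 ]
0.13 83 X [0.5992 0.6116 0.6413] Y [-0.0128  0.0051  0.0226]
0.14 130 X [0.603  0.6183 0.6431] Y [-0.0293  0.0075  0.0376]
0.15 48 X [0.6023 0.6186 0.6346] Y [-0.0285  0.0143  0.0384]
0.16 10 X [0.6067 0.6096 0.619 ] Y [-0.0024  0.0072  0.0098]
0.17 31 X [0.6065 0.611  0.6243] Y [-0.0125  0.0069  0.0205]
0.18 54 X [0.6057 0.613  0.6268] Y [-0.0186  0.0119  0.0258]
0.19 59 X [0.6059 0.6138 0.6272] Y [-0.0183  0.0104  0.0269]
0.20 52 X [0.6061 0.6138 0.6248] Y [-0.0116  0.0088  0.0265]
```

```bash
python3 drive.py '0.045 0 0 0 0 0 0;0.045 0 0 0 0 0 0;0.045 0 0 0 0 0 0;0.045 0 0 0 0 0 0;0.045 0 0 0 0 0 0'
python3 drive.py '0.045 0 0 -0.01 0 0 0;0.045 0 0 -0.03 0 0 0;0.045 0 0 -0.055 0 0 0;0.045 0 0 -0.08 0 0 0;0.045 0 0 -0.1 0 0 0'
python3 drive.py '0.045 -0.04 0 -0.02 0 0 0;0.045 -0.08 0 -0.04 0 0 0;0.045 -0.12 0 -0.06 0 0 0;0.045 -0.16 0 -0.06 0 0 0;0.045 -0.2 0 -0.06 0 0 0' | tail -2
for i in 1 2 3; do python3 drive.py '0.045 0 0 0 0 0 0;0.045 0 0 0 0 0 0;0.045 0 0 0 0 0 0;0.045 0 0 0 0 0 0;0.045 0 0 0 0 0 0' >/dev/null; done
python3 - <<'E'
from h import *
a=snap("top","11"); b=snap("scene","11")
im=np.hstack([cv2.resize(a["color"][150:250,200:310],(440,400)),cv2.resize(b["color"][120:240,230:340],(360,400))])[:,:,::-1]
cv2.imwrite("pics/p11.png",im[:,:800])
E
python3 meas.py scene11 0.619; python3 meas.py top11 0.619 | tail -9
```

```text
clock: 18.15
eef_pos: [0.6173, -0.0919, 0.1811]
eef_rot: [-3.14, -0.0, -0.148]
wrist_force: [0.1, 0.1, 0.7]
gripper_width: 0.0453
grasp_force: 0.0
clock: 18.57
eef_pos: [0.6172, -0.092, 0.2839]
eef_rot: [-3.14, -0.002, -0.147]
wrist_force: [0.2, 0.3, 0.3]
gripper_width: 0.045
grasp_force: 0.0
gripper_width: 0.0448
grasp_force: 0.0
0.06 54 X [0.5948 0.6148 0.6426] Y [-0.0224  0.0248  0.0333]
0.07 80 X [0.5958 0.6194 0.6434] Y [-0.0247  0.0138  0.0327]
0.08 136 X [0.5951 0.6173 0.6437] Y [-0.024   0.0065  0.0329]
0.09 82 X [0.5948 0.6157 0.643 ] Y [-0.0247  0.0062  0.0346]
0.10 41 X [0.5977 0.6185 0.642 ] Y [-0.0249  0.0058  0.0386]
0.12 5 X [0.6014 0.6146 0.6193] Y [-0.0077  0.0021  0.0169]
0.13 82 X [0.5991 0.612  0.6394] Y [-0.0131  0.0083  0.0214]
0.14 134 X [0.603  0.6193 0.6426] Y [-0.03    0.0068  0.0368]
0.15 49 X [0.6007 0.6175 0.6345] Y [-0.0286  0.0133  0.0398]
0.16 17 X [0.6074 0.6105 0.6303] Y [-0.0032  0.0074  0.0095]
0.17 31 X [0.6065 0.6157 0.6332] Y [0.     0.0083 0.0117]
0.18 32 X [0.6069 0.6133 0.6283] Y [-0.0022  0.0083  0.0111]
0.19 34 X [0.6071 0.6131 0.6291] Y [-0.002   0.0086  0.0112]
0.20 32 X [0.6073 0.612  0.6292] Y [-0.0032  0.0084  0.0107]
0.21 50 X [0.6073 0.6198 0.6323] Y [-0.003   0.0047  0.0114]
0.07 52 X [0.5959 0.6105 0.6401] Y [-0.0231  0.0074  0.03  ]
0.08 35 X [0.6078 0.6142 0.6388] Y [-0.012   0.0037  0.0319]
0.09 17 X [0.5953 0.6204 0.638 ] Y [-0.0218  0.0204  0.0346]
0.10 27 X [0.5963 0.6116 0.6385] Y [-0.0259  0.0233  0.0369]
0.13 10 X [0.5995 0.6009 0.637 ] Y [-0.013   0.0031  0.018 ]
0.14 94 X [0.6027 0.6228 0.6436] Y [-0.0299 -0.0054  0.0324]
0.15 71 X [0.6032 0.6202 0.6408] Y [-0.0316 -0.0053  0.0359]
0.19 4 X [0.6077 0.6085 0.6169] Y [-0.0051 -0.0004  0.008 ]
0.21 60 X [0.6076 0.6198 0.632 ] Y [-0.0044  0.0015  0.0084]
```

View pics/p11.png

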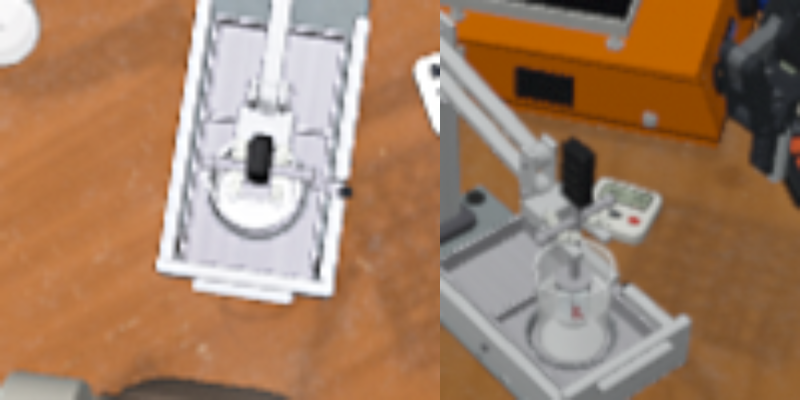

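The rack hangs upright in the fork with its cage centred inside the beaker. The bar is at about 0.147 m, so the underside is about 57 mm below the beaker's rim. The drawer is home, so I'm handing it in.

```bash
python3 -c "
from bench import r
print(r.finish_job())"
```

```text
the job is handed in; nothing more can be done
None
```

I handed the job in at about 20 s of the 72 s: the beaker is in its ring, the drawer is home, and the rack hangs at rest in the fork, inside the beaker. Those are my own last camera readings; the hand-in printed no verdict.

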